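# Index the photography turntable to its zero mark

## Task

The indexing turntable for photographing finds stands unlatched, with a bowl on it. Turn it by its raised rim until the red engraved mark on its scale comes round to the fixed red pointer (the mark only shows which notch is the right one; the pawl gives the exact place), lower the thrown-back pawl gently onto the rim (never let it fall), and ease the rim a little to either side until the pawl drops fully home in the notch, without forcing the rim against it. Then let go, leaving the bowl standing on the turntable and the sherds and scale bar beside it undisturbed.

Things in the scene. Friction and masses are not known exactly. Their poses are not given: they have to be found in the camera images.
- turntable: Indexing turntable, fixed: grey base with a dish-shaped aluminium wheel, 252 mm across, that turns either way on an upright axis with a steady drag of about 0.35 N m (3 N at the rim) and stays where left. Origin on the table under the axis, z up. Pointer on its -y side, pawl on its +y side; the rim's -x side is clear for the hand. Dish floor 72 mm up.
- rim (a point): Fixed reference point on the rim's top, mid-thickness, at the turntable's -x side: 119 mm from the axis, 98 mm up. The rim is a ring wall 14 mm thick (radius 112 to 126 mm) rising 26 mm above the dish floor, to be pinched with one finger inside and one outside. Twelve notches, 11 mm wide and 10 mm deep, are cut through its top, one every 30 degrees.
- mark (a point): The one red mark engraved on the white scale ring inside the rim: a radial wedge, 16 mm wide at radius 80 mm, its point outward at 111 mm. This point lies on its midline, 102 mm from the axis, 74 mm up; it turns with the wheel. The ring has crept in its clamp: with the pawl home in the right notch the mark is up to 4 mm to one side of the pointer. At the next notch: over 45 mm.
- pointer (a point): Tip of the fixed red pointer, which reaches in over the rim from a steel post at the turntable's -y side (radius 164 to 102 mm, at most 120 mm up). The tip is 102 mm from the axis, 114 mm up.
- pawl (a joint): Pawl angle (rad). 2.0: thrown back on its stop, leaning outward (start). About 0.11: its nose rests on top of the rim. 0: level, nose fully home in a notch, on its stop. Loose on its hinge, 140 g; below about 1.5 it falls toward the wheel by itself (a fall of over 10 mm is too hard). Nose 9 mm wide, goes 8 mm into the notch; pawl and wheel may bear on each other with up to 25 N. Noise 0.015 rad.
- pawl_hinge (a point): Hinge axis of the pawl, 120 mm up, 190 mm from the wheel's axis on the turntable's +y side; the axis is level, along the turntable's x. In the pawl's down position it points from here straight at the wheel's axis.
- pawl_handle (a point): Middle of the pawl's red round handle pin, 12 mm thick, 38 mm long, parallel to the hinge, 71 mm from it; it sticks out to the turntable's -x side of the pawl arm (which is 14 mm wide; this point is 26 mm from the arm's middle). 122 mm up, above the rim, when the pawl is home; about 185 mm up when thrown back. Can be caged or pinched from above.
- bracket: Dark steel fork that carries the pawl, 44 mm wide and 132 mm high, fixed, 190 mm from the wheel's axis on the +y side. Origin on the table below the hinge; axes as the turntable's.
- bowl: Small restored terracotta bowl, 80 mm across and 46 mm high, loose near the middle of the wheel's dish floor; it rides round with the wheel. Origin at the centre of its underside, z up.
- sherd_a: Loose flat potsherd, about 75 mm across and 9 mm thick, on the table to the right of the turntable. Origin under its middle.
- sherd_b: Loose flat potsherd, about 60 mm across and 9 mm thick, on the table left of the turntable, on the robot's side. Origin under its middle.
- scale_bar: Loose black and white photo scale bar, 100 x 22 x 6 mm, on the table to the right, on the robot's side. Origin under its middle, x along it.
Things that resemble listed ones, but are neither listed nor needed, are in the scene too. Of the things that look like the bowl, the middle-sized one is meant.

How it is judged:
On the way:
1. the red mark has been brought round to within 20 mm of the pointer (horizontal distance between mark and pointer below 0.02 m).
At the end, for the whole second after the job is handed in: The red mark is within 5 mm of the pointer seen from above, the pawl is fully home in the notch (angle under 0.045 rad), and the bowl stands still and upright (within 0.1 rad) on the wheel, within 40 mm of its axis (horizontal distance between mark and pointer below 0.005 m and value of joint pawl below 0.045 rad and linear speed of bowl below 0.02 m/s and angle between bowl's own z axis and vertical below 0.1 rad and horizontal distance between bowl and turntable below 0.04 m); the robot touches nothing.
It fails at once if the pawl falls instead of being lowered (swings down faster than 6 rad/s before it is on the rim) (value of joint pawl above 0.2 rad and velocity of joint pawl below -6 rad/s).
It fails at once if the pawl and the wheel bear on each other with more than 25 N (the rim forced against the pawl) (contact force between bracket and turntable above 25 N).
It fails at once if the bowl is tipped by more than 0.35 rad or pushed more than 40 mm from the turntable's axis (angle between bowl's own z axis and vertical above 0.35 rad or horizontal distance between bowl and turntable above 0.04 m).
It fails at once if a sherd or the scale bar is moved more than 15 mm (distance of any of sherd_a, sherd_b, scale_bar from where it was at the start of the episode above 0.015 m).
It also fails if it takes over 72 s, if anything falls off the work surface, if the arm or the gripper's body presses on something with over 40 N, if the wrist force passes 120 N, or if a joint passes its speed limit or range.

## Robot

A 6-joint arm with a two-finger parallel gripper is mounted at the origin on the work surface. World frame = base frame: x ahead of the robot, y to its left, z up, the work surface at z = 0. Lengths are in m, angles in rad, forces in N, time in s.
With the tool pointing down it reaches from about 0.3 to 0.75 m from the base axis. Payload 8.5 kg.
Tool frame: the origin (TCP) lies at the centre of the arm's flange, where the gripper is bolted on; the fingertips stand 173 mm ahead of it and the grasp point (between the pads) lies 155 mm ahead of it (robot.tips_ahead is the distance from the TCP to the fingertips, in m); z points along the fingers, y is the line along which they close (so a half turn about z gives the same grasp; the last joint's range is limited). The gripper opens to 85 mm and grips with 20 to 120 N. Pads are 22 mm wide; open, the fingers measure 114 mm over their backs; the gripper's body (76 mm by 85 mm) begins 54 mm behind the grasp point. The pads swing forward as they close: fully open they stand 13 mm farther back than shut.
Start: joints at [-1.381, 0.381, 1.297, -0, 1.464, -0.215], TCP at [0.217, -0.506, 0.405] pointing down, gripper open.
Joint ranges: [-3.11, 3.11], [-0.89, 2.33], [0.22, 2.48], [-1.42, 4.56], [0.17, 2.85], [-2.88, 2.88]. Speed limits (rad/s): [2.39, 2.39, 3.14, 3.14, 3.14, 3.14].

## Interface

Orientations are given as a unit quaternion [x, y, z, w].
In Python, from station import robot gives the robot as it stands.
- The arm moves only by the shell command python3 -m handwheel 'ROWS'. ROWS is JSON, a list of rows, each a list of 7 numbers: the shift along the tool's x, y, z in m, then the turn, a rotation vector about the tool's x, y, z in degrees, then the finger opening in m, from 0 to 0.0854. In form: [[dx, dy, dz, rx, ry, rz, fingers], ...]. A call has 1 to 8 rows; each row shifts and turns the commanded pose from where the row before left it, along the tool's axes as they then stand; what a row does not reach is not made up. A row lasts 1/8 s, in which the tool goes at most 62.5 mm and 10.7 degrees, less where a joint would pass 70% of its speed; a pose out of reach is approached as far as the arm can. A call with a gripper value outside its range is refused whole. The fingers move at their own pace and stop on an object; the grip force is fixed at half the most. Time passes only in rows, so rows that do not move let the fingers close. It gives the time, the measured TCP pose, the force, the opening and the grip force at its end, in the units of the state.
- robot.observe(): the state, without advancing time (a new reading comes with each control period).
- robot.snapshot(name): name is "side" or "top" or "wrist"; returns a dict with "frame" (480x640x3 uint8, red, green, blue), "range_z" (480x640 float32, m along the optical axis (not along the pixel's ray), 0 where there is no reading), "fx", "fy", "cx", "cy" (pixels), "position" and "rotation" of the camera in the world. Camera axes: x right, y down, z forward; pixel columns grow to the right and rows downward; lengths in m; the calibration is good to about 2 mm. A picture is of the moment at which its call begins.
- robot.job_done(): hands the job in; it is judged then, once.
The state is a dict: "time_s": time; "joint_positions": joint angles; "qvel": joint speeds; "tau": joint torques, N m; "ee_pos": TCP position; "tcp_rot": TCP orientation; "wrist_force": force on the tool from outside, world axes, zero at the start; "moment": the same for the moment, N m; "width": opening from 0.0 (shut) to 1.0 (fully open); "grip_force": force on a finger pad.
Only numpy, scipy, OpenCV 4.12 (cv2) and the standard library are available. Lean on these libraries where they do the work, as an engineer would, in place of code of your own. Each camera call takes 0.05 s, during which the arm holds its last target. There are 200 camera calls.

## Working session

There is one attempt and no reset: what is moved stays moved. The work goes in short steps, Python scripts to look and compute and a shell command to move; the robot and the scene stay as the last step left them, time stands still between calls to the robot, and variables do not carry over. Pictures are saved under pics/ and viewed, at most 10 in all, crops included, and the job is handed in when it is done.

```bash
ls; mkdir -p pics
cat > h.py <<'E'
import numpy as np, cv2
from station import robot
def snap(n):
    s=robot.snapshot(n); s['R']=np.array(s['rotation']); s['p']=np.array(s['position'])
    if s['R'].shape!=(3,3):
        from scipy.spatial.transform import Rotation as Ro; s['R']=Ro.from_quat(s['R'].ravel()).as_matrix()
    return s
def pts(s,u,v):
    u=np.asarray(u);v=np.asarray(v);z=s['range_z'][v,u]
    c=np.stack([(u-s['cx'])/s['fx']*z,(v-s['cy'])/s['fy']*z,z],-1)
    return c@s['R'].T+s['p']
def cloud(s):
    v,u=np.mgrid[0:480,0:640]; return pts(s,u,v)
def ray(s,u,v,h):
    d=s['R']@np.array([(u-s['cx'])/s['fx'],(v-s['cy'])/s['fy'],1.]); return s['p']+d*(h-s['p'][2])/d[2]
def proj(s,P):
    c=(np.asarray(P)-s['p'])@s['R']; return s['fx']*c[0]/c[2]+s['cx'],s['fy']*c[1]/c[2]+s['cy']
def save(n,img): cv2.imwrite('pics/'+n,img[...,::-1])
def redmask(f):
    hsv=cv2.cvtColor(f,cv2.COLOR_RGB2HSV); return (((hsv[...,0]<8)|(hsv[...,0]>172))&(hsv[...,1]>130)&(hsv[...,2]>70)).astype(np.uint8)
E
python3 - <<'E'
from h import *
print(robot.observe())
for n in('top','side'):
    s=snap(n); save(n+'0.png',s['frame']); print(n,s['p'],s['R'].round(3).tolist(),s['fx'],s['cx'],s['cy'])
    m=redmask(s['frame']); k,l,st,c=cv2.connectedComponentsWithStats(m); C=cloud(s)
    for i in range(1,k):
        if st[i,4]>25: 
            w=(l==i)&(s['range_z']>0); print(c[i].round(1),st[i],np.median(C[w],0).round(3))
E
```

```text
pics
{'time_s': 0.0, 'joint_positions': array([-1.38130396e+00,  3.81210396e-01,  1.29825873e+00, -1.99115221e-05,
        1.46358348e+00, -2.15304197e-01]), 'qvel': array([-1.95416601e-04,  1.00258463e-03, -1.10708701e-03, -2.59500039e-04,
        7.74057847e-04, -6.22779435e-05]), 'tau': array([-7.79569177e-05, -4.48462987e+01, -2.31276280e+01, -1.89272746e-04,
        4.77425128e-03,  5.44903727e-06]), 'ee_pos': array([ 0.21659389, -0.50551248,  0.40410454]), 'tcp_rot': array([ 9.79586818e-01,  2.01020232e-01, -4.76219635e-07, -7.30045098e-04]), 'wrist_force': array([0.68778409, 0.41143163, 0.83330896]), 'moment': array([-0.04750513, -0.0105913 ,  0.04884506]), 'grip_force': 0.0, 'width': 0.9991600050822547}
top [ 0.43730057 -0.02435125  1.29043491] [[-0.024, -0.996, 0.08], [-1.0, 0.026, 0.018], [-0.02, -0.08, -0.997]] 498.2813176825797 324.8659673450856 244.1346590704892
[348.3 222.6] [341 219  13   7  46] [ 0.581 -0.062  0.12 ]
[271.7 265. ] [266 261  11  10  40] [0.488 0.128 0.073]
[206.1 279. ] [202 271   9  17  76] [0.455 0.26  0.188]
side [0.39177766 0.70665664 0.83166883] [[-0.975, -0.153, 0.159], [-0.221, 0.692, -0.688], [-0.005, -0.706, -0.708]] 468.4047823172306 319.90934595358357 239.05869274122523
[314.9 214.1] [312 211   6   9  37] [ 0.581 -0.061  0.12 ]
[338.5 296.8] [335 294   8   6  32] [0.489 0.124 0.073]
[345.5 322.9] [335 319  22   9 146] [0.453 0.263 0.188]
```

View pics/top0.png

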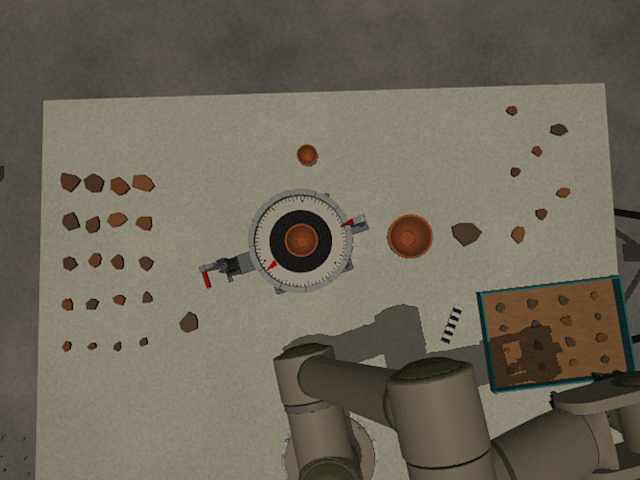

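View pics/side0.png

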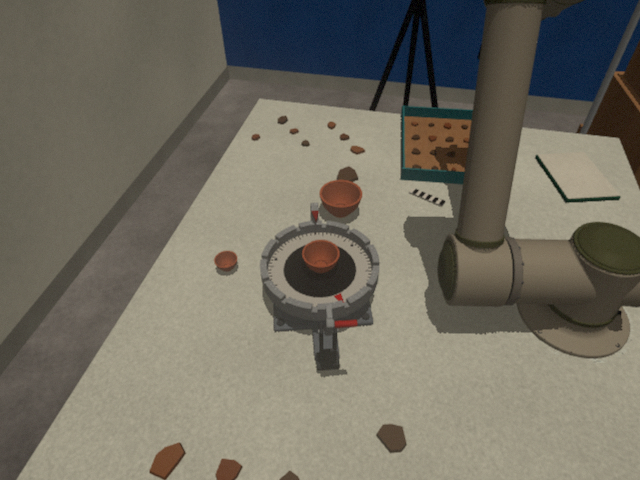

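The side view shows the pawl thrown back with its red pin at (345,323), the mark at (338,297) and the pointer at (315,214). In the top view the bowl-like things are the small one at (307,154), the one on the wheel at (301,240) and the large one at (410,236). The one on the wheel is middle-sized and is the bowl meant. Next I measure the geometry, along with an enlarged crop to confirm.

Run:
```python
from h import *
from scipy.optimize import least_squares
s=snap('top'); C=cloud(s); f=s['frame']
z=C[...,2]; near=np.hypot(C[...,0]-.55,C[...,1]-.07)<.2
w=(z>.094)&(z<.102)&near&(np.hypot(C[...,0]-.55,C[...,1]-.07)<.14)
P=C[w]; r=least_squares(lambda q:np.hypot(P[:,0]-q[0],P[:,1]-q[1])-.119,[.55,.07],loss='soft_l1',f_scale=.004)
c=r.x; d=np.hypot(*(P[:,:2]-c).T); print('centre',c,len(P),np.percentile(d,[2,50,98]),np.median(P[:,2]))
m=redmask(f); k,l,st,ce=cv2.connectedComponentsWithStats(m)
for nm,u,h in(('ptr',(341,219),.118),('mark',None,.073),('handle',None,.188)):
    for i in range(1,k):
        x=ray(s,*ce[i],h)
        if st[i,4]>25:
            v=x[:2]-c; print(nm,ce[i].round(0),x.round(4),'r',np.hypot(*v).round(4),'ang',np.degrees(np.arctan2(v[1],v[0])).round(1))
# dark bracket points
b=(z>.10)&(z<.25)&(np.hypot(C[...,0]-c[0],C[...,1]-c[1])<.3)&(np.hypot(C[...,0]-c[0],C[...,1]-c[1])>.135)
v,u=np.nonzero(b); 
n,L,S,ce=cv2.connectedComponentsWithStats(b.astype(np.uint8))
for i in range(1,n):
    if S[i,4]>20:
        q=C[L==i]; vv=q.mean(0)[:2]-c; print(S[i],q.mean(0).round(3),q.min(0).round(3),q.max(0).round(3),np.hypot(*vv),np.degrees(np.arctan2(vv[1],vv[0])))
# bowl
b=(z>.085)&(np.hypot(C[...,0]-c[0],C[...,1]-c[1])<.1)&(f[...,0]>1.4*f[...,2].astype(float)); q=C[b&(z>.11)]; print('bowl',q.mean(0),np.ptp(q,axis=0))
save('crop_top.png',cv2.resize(f[170:320,190:390],(800,600),interpolation=cv2.INTER_CUBIC))
```

```text
centre [0.54399317 0.05826526] 1525 [0.02549142 0.11826995 0.12574053] 0.0979286999462552
ptr [348. 223.] [ 0.5816 -0.0603  0.118 ] r 0.1244 ang -72.4
ptr [272. 265.] [0.4859 0.1227 0.118 ] r 0.0868 ang 132.1
ptr [206. 279.] [0.4563 0.2784 0.118 ] r 0.237 ang 111.7
mark [348. 223.] [ 0.5871 -0.0617  0.073 ] r 0.1275 ang -70.2
mark [272. 265.] [0.4877 0.1284 0.073 ] r 0.0899 ang 128.8
mark [206. 279.] [0.457 0.29  0.073] r 0.2475 ang 110.6
handle [348. 223.] [ 0.573  -0.0582  0.188 ] r 0.12 ang -76.0
handle [272. 265.] [0.483  0.1139 0.188 ] r 0.0826 ang 137.6
handle [206. 279.] [0.4552 0.2603 0.188 ] r 0.2207 ang 113.7
[352 215  14  10  91] [ 0.588 -0.085  0.12 ] [ 0.577 -0.1    0.104] [ 0.599 -0.069  0.127] 0.14977149261710304 -72.83550788860674
[198 258  33  31 374] [0.477 0.25  0.163] [0.435 0.224 0.102] [0.505 0.279 0.204] 0.20319842694982942 109.2743797675734
[ 273  343   62   37 1300] [0.278 0.052 0.183] [ 0.244 -0.019  0.105] [0.304 0.12  0.25 ] 0.2664936687099019 -178.7368116008407
bowl [0.54409286 0.05445267 0.11678279] [0.07675705 0.07850242 0.01344027]
```

View pics/crop_top.png

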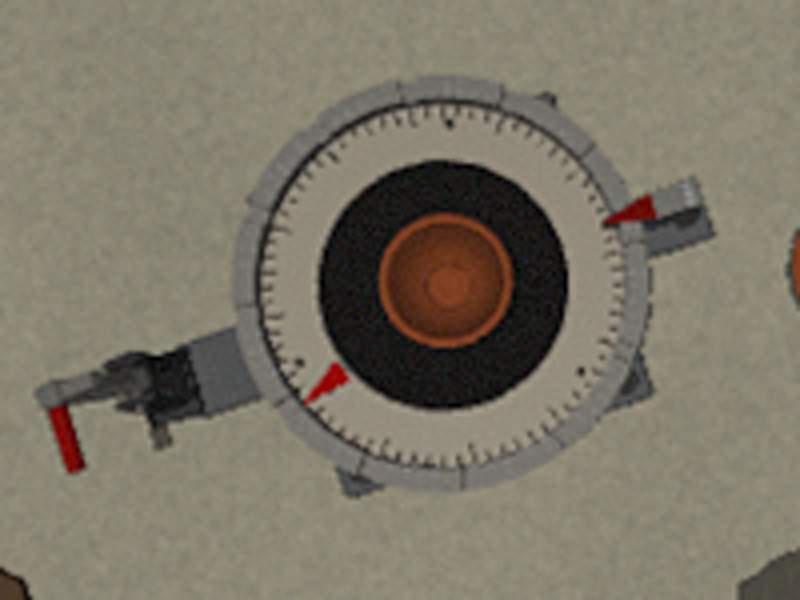

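The crop confirms the bowl on the wheel. The mark is at (325,383) in the crop, the pointer at (630,212) and the pawl pin at (67,440). The wheel has to turn about 159° counter-clockwise. I move over the rim's -x side.

```bash
python3 -m handwheel '[[0.0403,-0.0435,0,0,0,0,0.05],[0.0403,-0.0435,0,0,0,0,0.05],[0.0403,-0.0435,0,0,0,0,0.05],[0.0403,-0.0435,0,0,0,0,0.05],[0.0403,-0.0435,0,0,0,0,0.05],[0.0403,-0.0435,0,0,0,0,0.05],[0.0403,-0.0435,0,0,0,0,0.05],[0.0403,-0.0435,0,0,0,0,0.05]]'
python3 -m handwheel '[[0.0403,-0.0435,0,0,0,0,0.05],[0.0403,-0.0435,0,0,0,0,0.05],[0.0403,-0.0435,0,0,0,0,0.05],[0,0,0,0,0,-8.36,0.05],[0,0,0,0,0,-8.36,0.05],[0,0,0,0,0,-8.36,0.05],[0,0,0,0,0,-8.36,0.05],[0,0,0,0,0,-8.36,0.05]]'
cat >> h.py <<'E'
from scipy.spatial.transform import Rotation as Ro
from scipy.optimize import least_squares
def rimfit(s,c0=(.544,.058)):
    C=cloud(s); d=np.hypot(C[...,0]-c0[0],C[...,1]-c0[1]); P=C[(abs(C[...,2]-.098)<.005)&(d>.105)&(d<.133)]
    r=least_squares(lambda q:np.hypot(P[:,0]-q[0],P[:,1]-q[1])-.119,c0,loss='soft_l1',f_scale=.004); return r.x,len(P),np.median(P[:,2])
def tool():
    o=robot.observe(); R=Ro.from_quat(o['tcp_rot']).as_matrix(); return o,R,np.degrees(np.arctan2(R[1,0],R[0,0]))
def todelta(target,psi=None):
    """shift in tool axes to bring TCP to target (world)"""
    o,R,p=tool(); return R.T@(np.asarray(target)-o['ee_pos'])
E
python3 - <<'E'
from h import *
for n in('top','side','wrist'):
    s=snap(n); print(n,rimfit(s))
    if n!='top':
        m=redmask(s['frame']); k,l,st,ce=cv2.connectedComponentsWithStats(m); C=cloud(s)
        for i in range(1,k):
            if st[i,4]>25: w=(l==i)&(s['range_z']>0); print(ce[i].round(1),st[i],np.median(C[w],0).round(3), C[w].min(0).round(3),C[w].max(0).round(3))
    if n=='wrist': save('w1.png',s['frame'])
o,R,p=tool(); print(o['time_s'],o['ee_pos'],R.round(4).tolist(),p)
E
```

```text
time_s: 1.15
ee_pos: [0.3761, -0.0568, 0.4048]
tcp_rot: [0.98, 0.201, 0.0, 0.0]
wrist_force: [0.8, -1.3, 0.5]
width: 0.585
grip_force: 0.0
time_s: 2.15
ee_pos: [0.4356, 0.1089, 0.4046]
tcp_rot: [0.842, 0.539, -0.0, -0.0]
wrist_force: [0.6, -0.6, -0.1]
width: 0.584
grip_force: 0.0
top (array([0.54418413, 0.0581812 ]), 1222, np.float64(0.09808859392702651))
side (array([0.54394441, 0.06003133]), 1780, np.float64(0.09785911991222246))
[314.8 213.9] [312 211   6   9  37] [ 0.58  -0.062  0.12 ] [ 0.575 -0.072  0.114] [ 0.59  -0.047  0.125]
[338.8 296.8] [335 294   8   6  29] [0.488 0.124 0.074] [0.481 0.115 0.071] [0.496 0.13  0.076]
[345.6 323. ] [335 319  23   9 150] [0.453 0.263 0.188] [0.435 0.127 0.009] [0.484 0.271 0.192]
wrist (array([0.54141651, 0.05863037]), 14530, np.float64(0.09827426437675302))
[371.2 166.1] [347 153  45  31 596] [0.484 0.129 0.074] [0.471 0.116 0.072] [0.497 0.146 0.088]
[612.4 366.2] [592 344  42  42 638] [ 0.577 -0.059  0.12 ] [ 0.571 -0.089  0.072] [ 0.59  -0.038  0.122]
2.3 [0.43561053 0.1088644  0.4046122 ] [[0.425, 0.9052, -0.0003], [0.9052, -0.425, 0.0], [-0.0001, -0.0003, -1.0]] 64.85005312414117
```

View pics/w1.png

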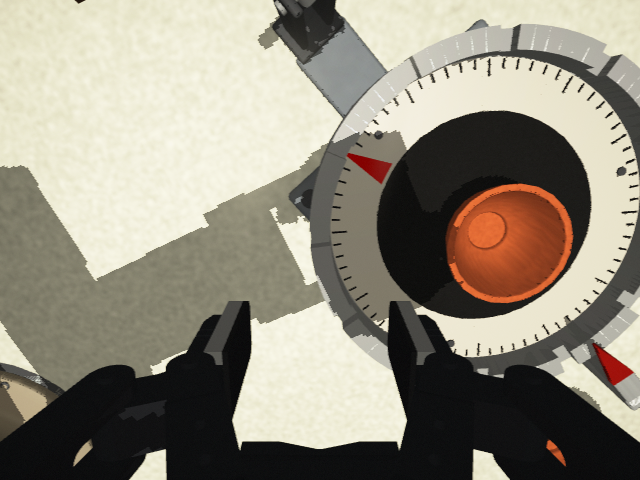

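The wrist view shows the open fingers straddling the rim, with the mark at (371,166) and the pointer at (612,366). The TCP sits within 1 mm of the 155° rim point, so I go down and grip.

```bash
python3 -m handwheel '[[0,0,0.038,0,0,0,0.05],[0,0,0.038,0,0,0,0.05],[0,0,0.038,0,0,0,0.05],[0,0,0.0375,0,0,0,0.05],[0,0,0,0,0,0,0.03],[0,0,0,0,0,0,0.02],[0,0,0,0,0,0,0.01],[0,0,0,0,0,0,0.01]]'
python3 -m handwheel '[[0,0,0,0,0,0,0.005],[0,0,0,0,0,0,0.005]]'
python3 - <<'E'
from h import *
s=snap('wrist'); save('w2.png',s['frame'])
E
```

```text
time_s: 3.3
ee_pos: [0.4356, 0.109, 0.2548]
tcp_rot: [0.844, 0.537, 0.001, 0.0]
wrist_force: [-2.8, 0.9, 6.3]
width: 0.142
grip_force: 59.1
time_s: 3.55
ee_pos: [0.4356, 0.109, 0.2548]
tcp_rot: [0.844, 0.537, 0.001, 0.0]
wrist_force: [-3.1, 1.5, 7.0]
width: 0.142
grip_force: 59.1
```

View pics/w2.png

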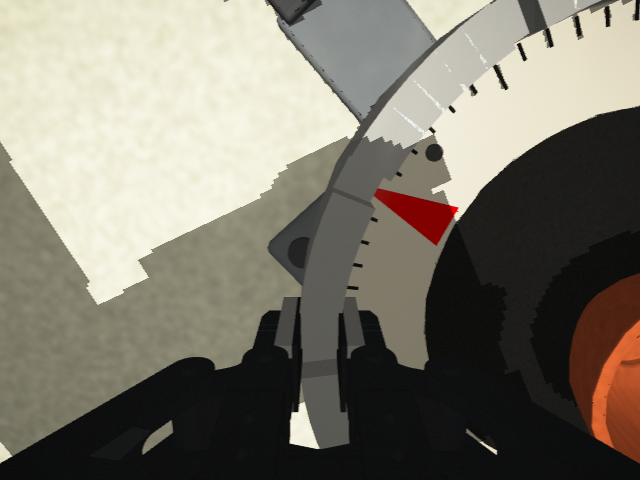

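The fingers pinch the rim at (322,370), gripping with 59 N. I turn the wheel counter-clockwise by 80°.

```bash
python3 -m handwheel '[[0,0,-0.0015,0,0,0,0.005],[-0.0062,0.0002,0,0,0,-3,0.005],[-0.0104,0.00045,0,0,0,-5,0.005],[-0.0104,0.00045,0,0,0,-5,0.005],[-0.0104,0.00045,0,0,0,-5,0.005],[-0.0104,0.00045,0,0,0,-5,0.005],[-0.0104,0.00045,0,0,0,-5,0.005],[-0.0104,0.00045,0,0,0,-5,0.005]]'
python3 -m handwheel '[[-0.0104,0.00045,0,0,0,-5,0.005],[-0.0104,0.00045,0,0,0,-5,0.005],[-0.0104,0.00045,0,0,0,-5,0.005],[-0.0104,0.00045,0,0,0,-5,0.005],[-0.0104,0.00045,0,0,0,-5,0.005],[-0.0104,0.00045,0,0,0,-5,0.005],[-0.0104,0.00045,0,0,0,-5,0.005],[0,0,0,0,0,0,0.005]]'
python3 - <<'E'
from h import *
for n in('top','wrist'):
    s=snap(n); m=redmask(s['frame']); k,l,st,ce=cv2.connectedComponentsWithStats(m); C=cloud(s)
    for i in range(1,k):
        if st[i,4]>25:
            w=(l==i)&(s['range_z']>0); q=np.median(C[w],0); v=q[:2]-[.5435,.0585]; print(n,ce[i].round(1),st[i],q.round(3),np.hypot(*v).round(4),np.degrees(np.arctan2(v[1],v[0])).round(1))
o,R,p=tool(); v=o['ee_pos'][:2]-[.5435,.0585];print(o['time_s'],o['ee_pos'],p,np.hypot(*v),np.degrees(np.arctan2(v[1],v[0])),o['wrist_force'])
E
```

```text
time_s: 4.6
ee_pos: [0.4254, 0.0416, 0.2549]
tcp_rot: [0.655, 0.755, -0.0, -0.0]
wrist_force: [0.3, 1.2, -8.0]
width: 0.145
grip_force: 59.9
time_s: 5.6
ee_pos: [0.4567, -0.0236, 0.2549]
tcp_rot: [0.399, 0.917, -0.001, 0.0]
wrist_force: [-1.7, -5.3, -6.5]
width: 0.14
grip_force: 59.6
top [348.3 222.6] [341 219  13   7  46] [ 0.58  -0.062  0.12 ] 0.1259 -72.9
top [206.1 279.1] [202 271   9  17  79] [0.456 0.26  0.188] 0.2203 113.5
wrist [417.9 211.4] [ 372  187   86   57 2140] [0.456 0.029 0.074] 0.0923 -161.5
5.7 [ 0.45641908 -0.02330491  0.25490015] 132.87956226802928 0.1194785776276085 -136.78934484036682 [-1.02811308 -6.00032804 -6.9156347 ]
```

```bash
python3 -m handwheel '[[-0.0104,0.00045,0,0,0,-5,0.005],[-0.0104,0.00045,0,0,0,-5,0.005],[-0.0104,0.00045,0,0,0,-5,0.005],[-0.0104,0.00045,0,0,0,-5,0.005],[-0.0104,0.00045,0,0,0,-5,0.005],[-0.0104,0.00045,0,0,0,-5,0.005],[0,0,0,0,0,0,0.03],[0,0,0,0,0,0,0.05]]'
python3 -m handwheel '[[0,0,0,0,0,0,0.05],[0,0,-0.03,0,0,0,0.05],[0,0,-0.03,0,0,0,0.05],[0,0,-0.03,0,0,0,0.05],[0,0,0,0,0,0,0.05]]'
python3 - <<'E'
from h import *
o,R,p=tool(); v=o['ee_pos'][:2]-[.5435,.0585];print(o['time_s'],o['ee_pos'],p,np.hypot(*v),np.degrees(np.arctan2(v[1],v[0])),o['wrist_force'])
for n in('top','side','wrist'):
    s=snap(n); m=redmask(s['frame']); k,l,st,ce=cv2.connectedComponentsWithStats(m); C=cloud(s)
    if n!='top':print(rimfit(s))
    for i in range(1,k):
        if st[i,4]>25:
            w=(l==i)&(s['range_z']>0); q=np.median(C[w],0); v=q[:2]-[.5435,.0585]; print(n,ce[i].round(1),st[i],q.round(3),np.hypot(*v).round(4),np.degrees(np.arctan2(v[1],v[0])).round(1))
E
```

```text
time_s: 6.7
ee_pos: [0.5087, -0.0554, 0.2552]
tcp_rot: [0.149, 0.989, 0.0, 0.001]
wrist_force: [0.1, -0.8, 0.5]
width: 0.553
grip_force: 0.0
time_s: 7.32
ee_pos: [0.5088, -0.0555, 0.3468]
tcp_rot: [0.148, 0.989, -0.0, 0.002]
wrist_force: [0.3, -1.1, 0.3]
width: 0.583
grip_force: 0.0
7.325 [ 0.50878863 -0.0554693   0.3467545 ] 162.96414211510395 0.11913807604651389 -106.93904465373748 [ 0.27511974 -1.06756362  0.2910703 ]
top [328.6 264.7] [324 261  11  10  36] [ 0.485 -0.009  0.074] 0.0894 -130.6
top [206.1 279. ] [202 271   9  17  75] [0.455 0.26  0.189] 0.2201 113.6
(array([0.54392404, 0.06011893]), 1854, np.float64(0.09785988946827356))
side [352.6 250. ] [348 247  11   7  30] [ 0.483 -0.011  0.074] 0.092 -131.0
side [345.5 323. ] [335 319  22   8 146] [0.453 0.263 0.188] 0.2237 114.0
(array([0.54230121, 0.05776506]), 16233, np.float64(0.09836558483535354))
wrist [380.8 179.9] [350 164  56  37 903] [ 0.481 -0.01   0.074] 0.0924 -132.2
wrist [351.2 391.7] [ 324  370   61   45 1066] [ 0.577 -0.06   0.12 ] 0.123 -74.4
```

```bash
python3 -m handwheel '[[0.016,0.0011,0,0,0,7.75,0.05],[0.016,0.0011,0,0,0,7.75,0.05],[0.016,0.0011,0,0,0,7.75,0.05],[0.016,0.0011,0,0,0,7.75,0.05],[0.016,0.0011,0,0,0,7.75,0.05],[0.016,0.0011,0,0,0,7.75,0.05],[0.016,0.0011,0,0,0,7.75,0.05],[0.016,0.0011,0,0,0,7.75,0.05]]'
python3 -m handwheel '[[0,0,0.03,0,0,0,0.05],[0,0,0.03,0,0,0,0.05],[0,0,0.031,0,0,0,0.05],[0,0,0,0,0,0,0.03],[0,0,0,0,0,0,0.02],[0,0,0,0,0,0,0.01],[0,0,0,0,0,0,0.005],[0,0,0,0,0,0,0.005]]'
python3 - <<'E'
from h import *
o,R,p=tool(); v=o['ee_pos'][:2]-[.5435,.0585];print(o['time_s'],o['ee_pos'],p,np.hypot(*v),np.degrees(np.arctan2(v[1],v[0])),o['wrist_force'])
E
```

```text
time_s: 8.48
ee_pos: [0.4268, 0.0357, 0.3438]
tcp_rot: [0.638, 0.77, -0.0, -0.001]
wrist_force: [0.1, -0.5, -1.2]
width: 0.587
grip_force: 0.0
time_s: 9.48
ee_pos: [0.4265, 0.0352, 0.2547]
tcp_rot: [0.636, 0.772, -0.0, -0.0]
wrist_force: [-5.7, -3.6, 3.1]
width: 0.149
grip_force: 59.4
9.475 [0.42654765 0.03519434 0.25466456] 100.980594751332 0.11925185430131147 -168.73002420571822 [-5.72609145 -3.59417742  3.08172296]
```

```bash
python3 -m handwheel '[[-0.0104,0.00045,0,0,0,-5,0.005],[-0.0104,0.00045,0,0,0,-5,0.005],[-0.0104,0.00045,0,0,0,-5,0.005],[-0.0104,0.00045,0,0,0,-5,0.005],[-0.0104,0.00045,0,0,0,-5,0.005],[-0.0104,0.00045,0,0,0,-5,0.005],[-0.0104,0.00045,0,0,0,-5,0.005],[-0.0104,0.00045,0,0,0,-5,0.005]]'
python3 -m handwheel '[[-0.0104,0.00045,0,0,0,-5,0.005],[-0.0104,0.00045,0,0,0,-5,0.005],[-0.0104,0.00045,0,0,0,-5,0.005],[0,0,0,0,0,0,0.005],[0,0,0,0,0,0,0.005]]'
python3 - <<'E'
from h import *
o,R,p=tool(); v=o['ee_pos'][:2]-[.5435,.0585];print(o['time_s'],o['ee_pos'],p,np.hypot(*v),np.degrees(np.arctan2(v[1],v[0])),o['wrist_force'])
for n in('top','side','wrist'):
    s=snap(n); m=redmask(s['frame']); k,l,st,ce=cv2.connectedComponentsWithStats(m); C=cloud(s)
    for i in range(1,k):
        if st[i,4]>25:
            w=(l==i)&(s['range_z']>0); q=np.median(C[w],0); v=q[:2]-[.5435,.0585]; print(n,ce[i].round(1),st[i],q.round(3),np.hypot(*v).round(4),np.degrees(np.arctan2(v[1],v[0])).round(1))
save('w3.png',s['frame'])
E
```

```text
time_s: 10.48
ee_pos: [0.4689, -0.035, 0.2547]
tcp_rot: [0.333, 0.943, -0.0, -0.0]
wrist_force: [-2.1, 0.3, 1.4]
width: 0.15
grip_force: 59.0
time_s: 11.1
ee_pos: [0.4957, -0.0512, 0.2547]
tcp_rot: [0.209, 0.978, -0.001, 0.001]
wrist_force: [-0.4, -4.1, 4.7]
width: 0.145
grip_force: 60.1
11.1 [ 0.49572217 -0.0512135   0.25466912] 155.92315336516495 0.11966524963874933 -113.53207276155264 [-0.42570444 -4.1420584   4.68065399]
top [348.3 222.6] [341 219  13   7  46] [ 0.58  -0.062  0.12 ] 0.1258 -73.0
top [206.1 279. ] [202 271   9  17  73] [0.455 0.26  0.189] 0.2202 113.6
side [315.  214.2] [312 211   6   9  36] [ 0.58 -0.06  0.12] 0.1241 -73.0
side [318.5 238.8] [316 233   7  10  36] [ 0.566 -0.027  0.074] 0.0889 -75.2
side [345.4 323. ] [335 319  22   9 146] [0.453 0.263 0.188] 0.2234 113.9
```

View pics/w3.png

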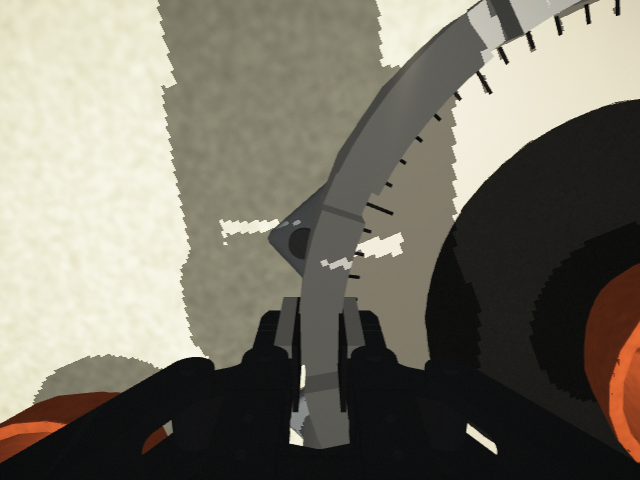

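The wrist view shows the pads on the rim, clear of the pointer, with notches at (342,213) and (320,382). The mark is now about 4 mm short of the pointer. I release, rise and go over to the pawl to measure the notch phase there.

```bash
python3 -m handwheel '[[0,0,0,0,0,0,0.03],[0,0,0,0,0,0,0.05],[0,0,0,0,0,0,0.05],[0,0,-0.055,0,0,0,0.05],[0,0,-0.055,0,0,0,0.05],[0,0,-0.055,0,0,0,0.05],[0,0,0,0,0,10,0.05],[0,0,0,0,0,10,0.05]]'
python3 -m handwheel '[[0,0,0,0,0,10,0.05],[0,0,0,0,0,10,0.05],[0,0,0,0,0,10,0.05],[0,0,0,0,0,10,0.05],[0,0,0,0,0,10,0.05],[0,0,0,0,0,10,0.05],[0,0,0,0,0,10,0.05],[0,0,0,0,0,10,0.05]]'
python3 -m handwheel '[[0,0,0,0,0,10,0.04],[0,0,0,0,0,10,0.04],[0,0,0,0,0,10,0.04],[0,0,0,0,0,9,0.04],[0.0087,-0.0517,0,0,0,0,0.04],[0.0087,-0.0517,0,0,0,0,0.04],[0.0087,-0.0517,0,0,0,0,0.04],[0.0087,-0.0517,0,0,0,0,0.04]]'
cat >> h.py <<'E'
def notches(s,c):
    C=cloud(s); dx=C[...,0]-c[0]; dy=C[...,1]-c[1]; r=np.hypot(dx,dy); a=np.degrees(np.arctan2(dy,dx))%360
    z=C[...,2]; w=(r>.115)&(r<.123)&(s['range_z']>0)&(z>.06)&(z<.11)
    out=[]; b=np.arange(0,360,.25)
    lo=np.histogram(a[w&(z<.094)],bins=np.append(b,360))[0]; hi=np.histogram(a[w&(z>=.094)],bins=np.append(b,360))[0]
    g=(lo>hi)&(lo+hi>3); k,l=cv2.connectedComponents(g.astype(np.uint8)[None,:])
    for i in range(1,k):
        q=b[l[0]==i]; 
        if len(q)>8: out.append((q.min(),q.max()+.25,(q.min()+q.max()+.25)/2))
    return np.array(out).round(2)
def reds(n,c=(.5435,.0585)):
    s=snap(n); m=redmask(s['frame']); k,l,st,ce=cv2.connectedComponentsWithStats(m); C=cloud(s)
    for i in range(1,k):
        if st[i,4]>25:
            w=(l==i)&(s['range_z']>0); q=np.median(C[w],0); v=q[:2]-c; print(n,ce[i].round(1),st[i],q.round(4),np.hypot(*v).round(4),np.degrees(np.arctan2(v[1],v[0])).round(2))
    return s
E
python3 - <<'E'
from h import *
o,R,p=tool(); print(o['time_s'],o['ee_pos'],p)
s=reds('wrist'); save('w4.png',s['frame']); c,n,h=rimfit(s); print('rim',c,n,h, s['p']); print(notches(s,c))
s=reds('top'); c,n,h=rimfit(s);print(c); print(notches(s,c))
s=reds('side'); c,n,h=rimfit(s);print(c); print(notches(s,c))
E
```

```text
time_s: 12.25
ee_pos: [0.4955, -0.0508, 0.4192]
tcp_rot: [0.377, 0.926, 0.0, 0.0]
wrist_force: [0.4, -0.2, -0.1]
width: 0.586
grip_force: 0.0
time_s: 13.25
ee_pos: [0.4957, -0.0509, 0.4185]
tcp_rot: [0.884, 0.467, -0.0, -0.0]
wrist_force: [-0.5, -0.4, -0.3]
width: 0.583
grip_force: 0.0
time_s: 14.25
ee_pos: [0.468, 0.1586, 0.4187]
tcp_rot: [0.989, 0.148, -0.0, -0.0]
wrist_force: [0.9, -1.0, 0.3]
width: 0.47
grip_force: 0.0
14.25 [0.46803031 0.15858837 0.41867958] 16.97440215493003
wrist [605.4 166. ] [588 155  45  22 555] [ 0.5649 -0.0297  0.0742] 0.0908 -76.38
wrist [112.9 236.8] [  96  200   34   75 1883] [0.4527 0.2601 0.1891] 0.2211 114.24
rim [0.54223159 0.0587291 ] 12029 0.09833100669521377 [0.53607269 0.17995114 0.38833445]
[[ 70.25  74.75  72.5 ]
 [100.75 105.75 103.25]
 [131.75 135.75 133.75]
 [162.75 165.5  164.12]
 [192.75 195.75 194.25]
 [223.   225.5  224.25]
 [251.25 255.25 253.25]
 [340.   343.25 341.62]]
top [348.3 222.6] [341 219  13   7  46] [ 0.5805 -0.0618  0.1197] 0.1259 -72.93
top [336.2 230.7] [332 229  12   6  44] [ 0.5689 -0.0308  0.0739] 0.0928 -74.11
[0.54425683 0.05802356]
[]
side [314.9 214.1] [312 211   6   9  37] [ 0.5798 -0.0612  0.12  ] 0.1251 -73.14
side [318.6 238.7] [316 233   6  11  42] [ 0.5661 -0.028   0.0741] 0.0894 -75.38
side [345.4 323. ] [335 319  22   9 148] [0.4534 0.2627 0.1884] 0.2232 113.82
[0.54389347 0.06013154]
[]
```

View pics/w4.png

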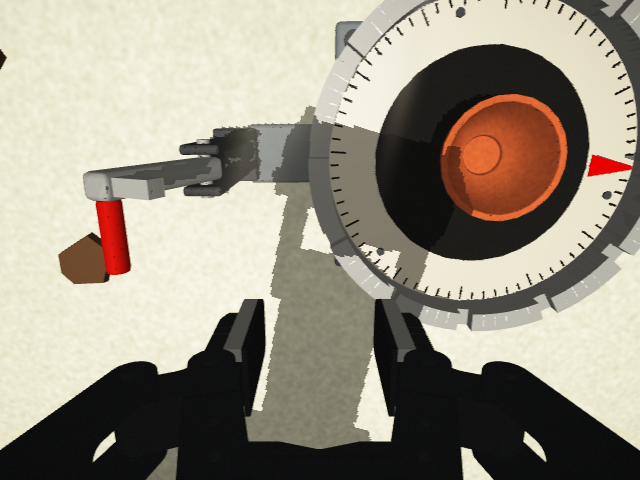

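The wrist view shows the pawl thrown back: fork at (205,168), red pin at (113,237), bracket plate at (283,153) and the nearest notch at (320,160). I measure the pawl plane in this same view.

Run:
```python
from h import *
s=snap('wrist'); C=cloud(s); c,_,_=rimfit(s)
P=C.reshape(-1,3); f=s['frame'].reshape(-1,3)
a=np.radians(17.); X=np.array([np.cos(a),np.sin(a)]); Y=np.array([-X[1],X[0]])
for cc in (c,np.array([.5435,.0585])):
    lx=(P[:,:2]-cc)@X; ly=(P[:,:2]-cc)@Y; z=P[:,2]
    print('centre',cc)
    for nm,w in (('fork top',(z>.122)&(z<.14)&(ly>.17)&(ly<.215)&(abs(lx)<.035)),
                 ('plate',(z>.008)&(z<.09)&(ly>.135)&(ly<.165)&(abs(lx)<.05)),
                 ('arm/nose',(z>.145)&(z<.21)&(ly>.18)&(abs(lx)<.012)),
                 ('pin',(z>.175)&(z<.21)&(ly>.2)&(lx<-.012)&(lx>-.06))):
        q=np.c_[lx,ly,z][w]
        if len(q): print(nm,len(q),'pct x',np.percentile(q[:,0],[1,50,99]).round(4),'y',np.percentile(q[:,1],[1,50,99]).round(4),'z',np.percentile(q[:,2],[1,50,99]).round(4))
    # notch edges nearest pawl in local x at rim radii
    r=np.hypot(lx,ly); w=(r>.113)&(r<.125)&(ly>.1)&(abs(lx)<.05)
    hi=lx[w&(z>.095)&(z<.102)]; lo=lx[w&(z>.084)&(z<.092)]
    print('top hist',np.histogram(hi,bins=np.arange(-.03,.031,.002))[0]); print('low',np.percentile(lo,[2,50,98]).round(4),len(lo))
pin=P[(redmask(s['frame']).ravel()>0)&(P[:,2]>.17)]; u=np.linalg.svd(pin[:,:2]-pin[:,:2].mean(0),full_matrices=False)[2][0]; print('pin axis deg',np.degrees(np.arctan2(u[1],u[0])),pin.mean(0))
```

```text
centre [0.54222108 0.05873817]
fork top 1618 pct x [-0.0186  0.0002  0.0158] y [0.1773 0.1873 0.2003] z [0.1223 0.1317 0.1393]
plate 1998 pct x [-0.0253 -0.0004  0.0234] y [0.1352 0.1501 0.1647] z [0.0102 0.0124 0.0143]
arm/nose 3481 pct x [-0.0113  0.0002  0.0057] y [0.19   0.2054 0.227 ] z [0.146  0.1923 0.2019]
pin 1747 pct x [-0.0456 -0.0281 -0.0122] y [0.2143 0.218  0.2253] z [0.1824 0.189  0.1913]
top hist [45 52 51 52 50 52 46 56 45 51 52 54 53 54 52 50 36  0  0  0  0 12 62 59
 55 57 54 56 56 64]
low [-0.0497  0.0075  0.0129] 267
centre [0.5435 0.0585]
fork top 1618 pct x [-0.0198 -0.0009  0.0146] y [0.1779 0.1879 0.2009] z [0.1223 0.1317 0.1393]
plate 1989 pct x [-0.0264 -0.0012  0.0223] y [0.1355 0.1501 0.1647] z [0.0102 0.0124 0.0143]
arm/nose 3421 pct x [-0.0114 -0.0008  0.0045] y [0.1906 0.2057 0.2276] z [0.146  0.1924 0.2019]
pin 1807 pct x [-0.0467 -0.0288 -0.0123] y [0.2149 0.2186 0.2259] z [0.1824 0.189  0.1913]
top hist [53 52 50 48 49 50 51 56 49 51 54 54 52 51 50 51  0  0  0  0  2 42 54 56
 69 60 55 55 56 56]
low [-0.0385  0.0068  0.0117] 261
pin axis deg 175.92271492200146 [0.45321089 0.25967464 0.18974232]
```

The pawl plane lies at local x ≈ -0.5 mm and the notch midpoint at about +8.5 mm. The rim therefore needs about 4.3° more counter-clockwise, which leaves the mark about 3 mm off the pointer, as described. I regrip at 155° and make that correction.

```bash
python3 -m handwheel '[[-0.0227,0.0191,0,0,0,0,0.05],[-0.0227,0.0191,0,0,0,0,0.05],[0,0,0,0,0,-8,0.05],[0,0,0,0,0,-8,0.05],[0,0,0,0,0,-8,0.05],[0,0,0,0,0,-8,0.05],[0,0,0,0,0,-8,0.05],[0,0,0,0,0,-8,0.05]]'
python3 -m handwheel '[[0,0,0.041,0,0,0,0.05],[0,0,0.041,0,0,0,0.05],[0,0,0.041,0,0,0,0.05],[0,0,0.041,0,0,0,0.05],[0,0,0,0,0,0,0.03],[0,0,0,0,0,0,0.02],[0,0,0,0,0,0,0.01],[0,0,0,0,0,0,0.005]]'
python3 -m handwheel '[[0,0,0,0,0,0,0.005],[-0.0044,0.0001,0,0,0,-2.1,0.005],[-0.0045,0.0002,0,0,0,-2.2,0.005],[0,0,0,0,0,0,0.005],[0,0,0,0,0,0,0.03],[0,0,0,0,0,0,0.05],[0,0,-0.05,0,0,0,0.05],[0,0,-0.05,0,0,0,0.05]]'
python3 -m handwheel '[[0,0,-0.05,0,0,0,0.04],[0,0,0,0,0,0,0.04],[0,0,0,0,0,0,0.04]]'
cat >> h.py <<'E'
def pawlcheck(s,yaw=17.):
    C=cloud(s); c,_,_=rimfit(s); P=C.reshape(-1,3); a=np.radians(yaw); X=np.array([np.cos(a),np.sin(a)]); Y=np.array([-X[1],X[0]])
    lx=(P[:,:2]-c)@X; ly=(P[:,:2]-c)@Y; z=P[:,2]
    for nm,w in (('fork',(z>.122)&(z<.14)&(ly>.17)&(ly<.215)&(abs(lx)<.035)),('plate',(z>.008)&(z<.09)&(ly>.135)&(ly<.165)&(abs(lx)<.05)),('arm',(z>.145)&(z<.21)&(ly>.18)&(abs(lx)<.012))):
        q=lx[w]; print(nm,len(q),np.percentile(q,[1,50,99]).round(4) if len(q) else '')
    r=np.hypot(lx,ly); w=(r>.113)&(r<.125)&(ly>.1)&(abs(lx)<.05)
    hi=np.sort(lx[w&(z>.095)&(z<.102)]); g=np.diff(hi); i=np.argsort(g)[-2:]; print('centre',c,'gaps',[(hi[j].round(4),hi[j+1].round(4),((hi[j]+hi[j+1])/2).round(4)) for j in i])
E
python3 - <<'E'
from h import *
o,R,p=tool(); print(o['time_s'],o['ee_pos'],p)
s=reds('wrist'); pawlcheck(s); reds('top'); s=reds('side')
E
```

```text
time_s: 15.45
ee_pos: [0.4365, 0.1058, 0.4186]
tcp_rot: [0.843, 0.538, -0.0, -0.0]
wrist_force: [0.4, 0.0, -0.4]
width: 0.587
grip_force: 0.0
time_s: 16.45
ee_pos: [0.4353, 0.1073, 0.2562]
tcp_rot: [0.843, 0.537, -0.0, -0.001]
wrist_force: [-8.1, 2.3, 5.3]
width: 0.144
grip_force: 59.4
time_s: 17.45
ee_pos: [0.4331, 0.0987, 0.3565]
tcp_rot: [0.823, 0.568, 0.0, 0.0]
wrist_force: [0.9, -0.2, 0.0]
width: 0.586
grip_force: 0.0
time_s: 17.82
ee_pos: [0.4328, 0.0988, 0.4043]
tcp_rot: [0.823, 0.568, -0.0, -0.0]
wrist_force: [-0.3, 0.4, -0.8]
width: 0.465
grip_force: 0.0
17.825 [0.43277295 0.09881859 0.40431528] 69.28824177560081
wrist [545.9 308.8] [530 293  31  35 443] [ 0.5714 -0.0272  0.0741] 0.0901 -71.99
wrist [599.3 371.9] [582 348  38  43 625] [ 0.5768 -0.0593  0.1202] 0.1224 -74.23
fork 0 
plate 2603 [-0.0246 -0.      0.024 ]
arm 0 
centre [0.54132814 0.0584883 ] gaps [(np.float64(-0.005), np.float64(-0.0048), np.float64(-0.0049)), (np.float64(-0.0048), np.float64(0.0048), np.float64(0.0))]
top [342.2 225.2] [331 219  23  14  86] [ 0.5778 -0.0464  0.118 ] 0.1103 -71.89
top [206.1 279. ] [202 271   9  17  75] [0.4554 0.2605 0.1883] 0.2204 113.56
side [314.8 214.1] [312 211   6   9  38] [ 0.5798 -0.0596  0.1204] 0.1236 -72.9
side [315.6 238.8] [313 233   7  10  39] [ 0.5727 -0.0273  0.074 ] 0.0907 -71.21
side [345.9 322.9] [335 319  23   8 149] [0.4523 0.2628 0.1884] 0.2237 114.06
```

The notch midpoint now matches the bracket's mid-plane within 1 mm, and the mark is 3–4 mm past the pointer. Next I hover over the pawl pin.

```bash
python3 -m handwheel '[[0,0,0,0,0,10.45,0.04],[0,0,0,0,0,10.45,0.04],[0,0,0,0,0,10.45,0.04],[0,0,0,0,0,10.45,0.04],[0,0,0,0,0,10.45,0.04],[0.0226,-0.0496,0,0,0,0,0.04],[0.0226,-0.0496,0,0,0,0,0.04],[0.0226,-0.0496,0,0,0,0,0.04]]'
python3 -m handwheel '[[0,0,0,0,0,0,0.04]]'
python3 - <<'E'
from h import *
o,R,p=tool(); print(o['time_s'],o['ee_pos'],p)
s=reds('wrist'); 
m=redmask(s['frame']); C=cloud(s); q=C[(m>0)&(C[...,2]>.17)]
print(len(q)); 
if len(q): print('pin in tool',[(np.percentile((q-o['ee_pos'])@R,k,axis=0)).round(4) for k in(2,50,98)])
s=reds('side'); C=cloud(s); q=C[(redmask(s['frame'])>0)&(C[...,2]>.17)]; print('pin in tool (side)',np.percentile((q-o['ee_pos'])@R,[2,50,98],axis=0).round(4).tolist())
print('shift to pin', todelta([.4542,.261,.340]))
E
```

```text
time_s: 18.98
ee_pos: [0.4544, 0.2627, 0.4038]
tcp_rot: [0.989, 0.148, -0.001, 0.0]
wrist_force: [0.7, -0.8, 0.7]
width: 0.468
grip_force: 0.0
time_s: 19.1
ee_pos: [0.4542, 0.2637, 0.4033]
tcp_rot: [0.989, 0.15, -0.001, -0.0]
wrist_force: [-0.5, -0.5, 0.2]
width: 0.463
grip_force: 0.0
19.1 [0.45415857 0.26373205 0.40326933] 17.280732606625637
wrist [322.8 281. ] [ 311  244   25   76 1807] [0.4523 0.262  0.1892] 0.223 114.15
1806
pin in tool [array([-0.0201, -0.0045,  0.2122]), array([-0.0017,  0.0011,  0.2141]), array([0.015 , 0.0067, 0.2182])]
side [314.8 214.1] [312 211   6   9  37] [ 0.5805 -0.0608  0.1204] 0.1249 -72.79
side [315.6 238.8] [313 233   7  10  39] [ 0.5721 -0.0275  0.0735] 0.0906 -71.64
side [345.2 323.5] [335 320  22   8 124] [0.4526 0.2638 0.1884] 0.2245 113.89
pin in tool (side) [[-0.0187, -0.0561, -0.0817], [-0.0004, -0.0009, 0.2148], [0.0462, 0.0047, 0.2186]]
shift to pin [8.93533710e-05 1.66961706e-04 6.37083821e-02]
```

```bash
python3 -m handwheel '[[-0.001,0.0007,0.021,0,0,0,0.035],[0,0,0.021,0,0,0,0.035],[0,0,0.021,0,0,0,0.035],[0,0,0,0,0,0,0.02],[0,0,0,0,0,0,0.015],[0,0,0,0,0,0,0.01],[0,0,0,0,0,0,0.005],[0,0,0,0,0,0,0.005]]'
python3 - <<'E'
from h import *
for i in range(2):
    s=snap('wrist'); o,R,p=tool(); print(o['time_s'],o['ee_pos'],p,o['wrist_force'],o['width']*.0854,o['grip_force'])
save('w5.png',s['frame']); s=reds('side')
E
```

```text
time_s: 20.2
ee_pos: [0.4534, 0.2602, 0.3425]
tcp_rot: [0.989, 0.148, 0.001, -0.0]
wrist_force: [-1.3, 1.3, 5.4]
width: 0.118
grip_force: 58.7
20.25 [0.45343906 0.26017623 0.34243983] 17.052291968886085 [-1.03567328  1.06787904  5.87452847] 0.009873468190372246 58.758705854415894
20.3 [0.45343635 0.26019313 0.34242842] 17.05503483899326 [-0.87934154  1.31089261  5.86202869] 0.009959552541227936 58.76043498516083
side [315.  214.2] [312 211   6   9  37] [ 0.5801 -0.0607  0.1202] 0.1247 -72.93
side [315.6 238.7] [313 233   6  10  39] [ 0.5726 -0.0268  0.0746] 0.0901 -71.15
```

View pics/w5.png

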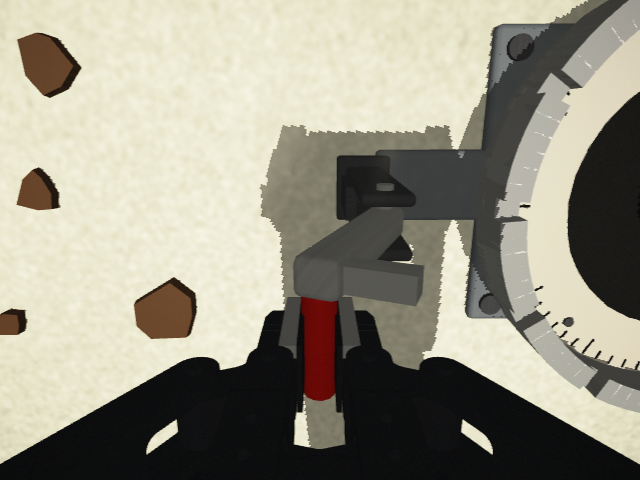

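The pin at (318,345) is held between the pads with 59 N. I compute the arc in tool axes.

Run:
```python
import numpy as np
f=np.r_[2.0:0.2:-.1,.16]+.028
print(np.c_[f[1:]-.028,1e3*.071*np.diff(np.cos(f)),-1e3*.071*np.diff(np.sin(f))].round(2))
```

```text
[[ 1.9   6.52 -2.81]
 [ 1.8   6.76 -2.15]
 [ 1.7   6.95 -1.46]
 [ 1.6   7.06 -0.76]
 [ 1.5   7.1  -0.05]
 [ 1.4   7.07  0.66]
 [ 1.3   6.97  1.36]
 [ 1.2   6.79  2.05]
 [ 1.1   6.56  2.72]
 [ 1.    6.25  3.36]
 [ 0.9   5.89  3.96]
 [ 0.8   5.46  4.53]
 [ 0.7   4.98  5.06]
 [ 0.6   4.45  5.53]
 [ 0.5   3.88  5.94]
 [ 0.4   3.26  6.3 ]
 [ 0.3   2.62  6.6 ]
 [ 0.16  2.53  9.6 ]]
```

```bash
python3 -m handwheel '[[0,0.0065,-0.0028,0,0,0,0.005],[0,0.0068,-0.0021,0,0,0,0.005],[0,0.0069,-0.0015,0,0,0,0.005],[0,0.0071,-0.0008,0,0,0,0.005],[0,0.0071,0,0,0,0,0.005],[0,0.0071,0.0007,0,0,0,0.005],[0,0,0,0,0,0,0.005]]'
python3 - <<'E'
from h import *
s=snap('side'); o,R,p=tool(); print(o['time_s'],o['ee_pos'],p,o['wrist_force'],o['moment'],o['width']*.0854,o['grip_force'])
E
```

```text
time_s: 21.22
ee_pos: [0.466, 0.22, 0.3486]
tcp_rot: [0.989, 0.148, 0.001, -0.0]
wrist_force: [-0.2, 3.9, 6.0]
width: 0.113
grip_force: 61.2
21.275 [0.46592574 0.22019865 0.34865529] 17.019144663739382 [0.73243801 2.4144355  6.0175128 ] [ 0.80605931 -0.06597951  0.04769454] 0.0100074627160209 61.1672043800354
```

```bash
python3 -m handwheel '[[0,0.007,0.0014,0,0,0,0.005],[0,0.0068,0.002,0,0,0,0.005],[0,0.0066,0.0027,0,0,0,0.005],[0,0.0062,0.0034,0,0,0,0.005],[0,0.0059,0.004,0,0,0,0.005],[0,0.0055,0.0045,0,0,0,0.005],[0,0.005,0.0051,0,0,0,0.005]]'
python3 -m handwheel '[[0,0.0045,0.0055,0,0,0,0.005],[0,0.0039,0.0059,0,0,0,0.005],[0,0.0033,0.0063,0,0,0,0.005],[0,0.0026,0.0066,0,0,0,0.005],[0,0.0014,0.005,0,0,0,0.005],[0,0,0,0,0,0,0.005],[0,0,0,0,0,0,0.005]]'
python3 - <<'E'
from h import *
s=snap('side');C=cloud(s); m=redmask(s['frame'])>0; q=C[m&(C[...,1]>.1)&(C[...,1]<.22)&(C[...,2]>.1)]; print(np.percentile(q,[5,50,95],axis=0).round(4).tolist() if len(q) else '')
o,R,p=tool(); print(o['time_s'],o['ee_pos'],p,o['wrist_force'],o['moment'],o['width']*.0854,o['grip_force'])
s=snap('wrist'); save('w6.png',s['frame'])
E
```

```text
time_s: 22.15
ee_pos: [0.4785, 0.1788, 0.3249]
tcp_rot: [0.989, 0.148, 0.0, 0.0]
wrist_force: [3.6, 4.6, 1.2]
width: 0.116
grip_force: 58.5
time_s: 23.02
ee_pos: [0.4829, 0.1646, 0.2955]
tcp_rot: [0.989, 0.148, 0.0, -0.001]
wrist_force: [4.0, 7.2, 2.1]
width: 0.114
grip_force: 58.6
[[0.4949, 0.1674, 0.1341], [0.4984, 0.1735, 0.1375], [0.5199, 0.1782, 0.2902]]
23.075 [0.48287873 0.16458702 0.29551973] 17.039292172850782 [3.94201336 6.7346074  2.4436378 ] [ 1.37826835 -0.45210501 -0.00370908] 0.009670315777169801 58.618367314338684
```

View pics/w6.png

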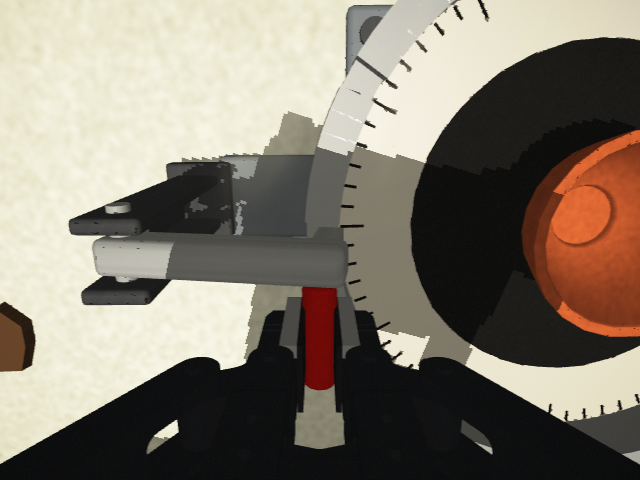

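The pawl is nearly level, with its nose over the rim at (335,260), and the forces are low. I go down in small steps, watching the vertical force.

```bash
python3 -m handwheel '[[0,0.0006,0.0025,0,0,0,0.005],[0,0.0005,0.0025,0,0,0,0.005],[0,0,0,0,0,0,0.005]]'
python3 -m handwheel '[[0,0.0002,0.001,0,0,0,0.005],[0,0,0,0,0,0,0.005]]'
python3 -m handwheel '[[0,0.0002,0.001,0,0,0,0.005],[0,0,0,0,0,0,0.005]]'
```

```text
time_s: 23.5
ee_pos: [0.4832, 0.1637, 0.2904]
tcp_rot: [0.989, 0.148, 0.0, -0.001]
wrist_force: [4.7, 9.0, 1.5]
width: 0.106
grip_force: 58.7
time_s: 23.75
ee_pos: [0.4832, 0.1636, 0.2896]
tcp_rot: [0.989, 0.148, 0.0, -0.001]
wrist_force: [3.9, 9.6, 2.6]
width: 0.11
grip_force: 58.8
time_s: 24.0
ee_pos: [0.4832, 0.1635, 0.2887]
tcp_rot: [0.989, 0.148, 0.0, -0.001]
wrist_force: [2.8, 10.2, 4.5]
width: 0.104
grip_force: 58.9
```

```bash
python3 -m handwheel '[[0,0.0001,0.001,0,0,0,0.005],[0,0,0,0,0,0,0.005]]'
python3 -m handwheel '[[0,0,0.0007,0,0,0,0.005],[0,0,0,0,0,0,0.005]]'
```

```text
time_s: 24.25
ee_pos: [0.4832, 0.1634, 0.2874]
tcp_rot: [0.989, 0.148, 0.0, -0.001]
wrist_force: [4.6, 10.4, 0.0]
width: 0.115
grip_force: 58.5
time_s: 24.5
ee_pos: [0.4833, 0.1633, 0.2867]
tcp_rot: [0.989, 0.148, 0.0, -0.001]
wrist_force: [4.0, 10.7, -0.1]
width: 0.113
grip_force: 58.6
```

No resistance yet, and the nose is below the rim top, so it seems to be entering the notch. I continue.

```bash
python3 -m handwheel '[[0,0,0.001,0,0,0,0.005],[0,0,0,0,0,0,0.005]]'
python3 -m handwheel '[[0,0,0.001,0,0,0,0.005],[0,0,0,0,0,0,0.005]]'
python3 - <<'E'
from h import *
s=snap('side'); C=cloud(s); save('s2.png',cv2.resize(s['frame'][180:360,240:440],(800,720)[:2],interpolation=cv2.INTER_CUBIC)[:600])
E
```

```text
time_s: 24.75
ee_pos: [0.4832, 0.1634, 0.286]
tcp_rot: [0.989, 0.148, 0.0, -0.001]
wrist_force: [3.2, 9.9, 3.2]
width: 0.107
grip_force: 58.8
time_s: 25.0
ee_pos: [0.4832, 0.1633, 0.2858]
tcp_rot: [0.989, 0.148, 0.001, -0.001]
wrist_force: [1.3, 9.4, 11.5]
width: 0.111
grip_force: 59.7
```

The force rises at z = 0.2858, so the nose is resting on something. I relieve it, open, rise and look.

```bash
python3 -m handwheel '[[0,0,-0.0012,0,0,0,0.005],[0,0,0,0,0,0,0.015],[0,0,0,0,0,0,0.025],[0,0,0,0,0,0,0.035],[0,0,-0.02,0,0,0,0.035],[0,0,-0.05,0,0,0,0.035],[-0.03,0,-0.05,0,0,0,0.035],[0,0,0,0,0,0,0.035]]'
python3 - <<'E'
from h import *
o,R,p=tool(); print(o['time_s'],o['ee_pos'],p)
s=reds('wrist'); C=cloud(s); c,_,_=rimfit(s); print('c',c,notches(s,c))
a=np.radians(17.); X=np.array([np.cos(a),np.sin(a)]); Y=np.array([-X[1],X[0]]); P=C.reshape(-1,3); lx=(P[:,:2]-c)@X; ly=(P[:,:2]-c)@Y; z=P[:,2]
for y0 in np.arange(.1,.21,.01):
    w=(ly>y0)&(ly<y0+.01)&(z>.112)&(z<.16)&(abs(lx)<.012); print(round(y0,3),w.sum(),np.percentile(lx[w],[2,98]).round(4) if w.sum()>5 else '',np.median(z[w]).round(4) if w.sum()>5 else '')
m=(redmask(s['frame']).ravel()>0)&(z>.1)&(ly>.08); print('pin',np.percentile(np.c_[lx,ly,z][m],[2,50,98],axis=0).round(4).tolist())
save('w7.png',s['frame'])
E
```

```text
time_s: 26.05
ee_pos: [0.4534, 0.1537, 0.4095]
tcp_rot: [0.989, 0.148, 0.003, 0.0]
wrist_force: [-0.4, -0.1, -0.7]
width: 0.414
grip_force: 0.0
26.05 [0.45343394 0.15367577 0.40953242] 17.037835977067648
wrist [616.1 138.5] [599 128  41  23 595] [ 0.5712 -0.0272  0.0741] 0.09 -72.06
wrist [316.9 189.7] [ 307  159   20   63 1191] [0.4827 0.1642 0.1273] 0.122 119.88
c [0.54310324 0.05808166] [[ 75.    79.5   77.25]
 [136.25 140.25 138.25]
 [166.75 170.   168.38]
 [196.75 199.75 198.25]
 [226.   229.25 227.62]
 [255.   259.5  257.25]]
0.1 0  
0.11 468 [-0.0115  0.0052] 0.1279
0.12 469 [-0.0113  0.0052] 0.1281
0.13 440 [-0.0085  0.0052] 0.1281
0.14 428 [-0.0085  0.0052] 0.1282
0.15 426 [-0.0085  0.0051] 0.1282
0.16 431 [-0.0085  0.0051] 0.1282
0.17 521 [-0.0115  0.0116] 0.1282
0.18 713 [-0.0116  0.0119] 0.1283
0.19 539 [-0.0116  0.0119] 0.1285
0.2 20 [0.0077 0.0119] 0.1318
pin [[-0.0451, 0.1137, 0.1238], [-0.0266, 0.1191, 0.1274], [-0.009, 0.1246, 0.1295]]
```

View pics/w7.png

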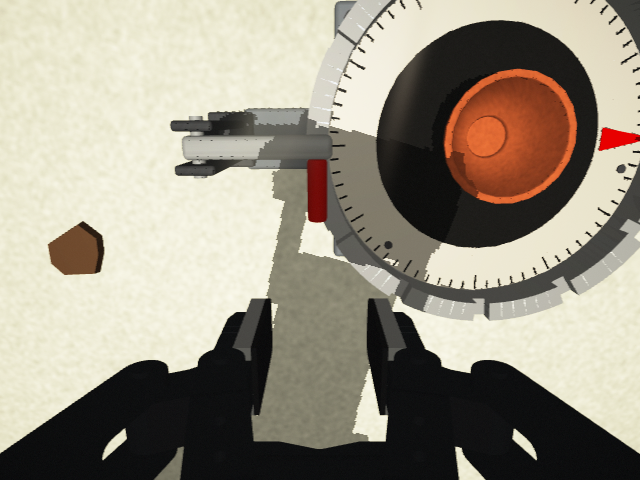

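The wrist view shows the pawl down, with its pin at (317,190). The arm is level from hinge (z 0.1285) to nose (z 0.1279), whereas resting on the rim would put the nose 8 mm higher, so the pawl went straight home. I check it from the side and check the bowl, then hand in.

Run:
```python
from h import *
s=reds('side'); C=cloud(s); c,_,_=rimfit(s); m=redmask(s['frame'])>0
q=C[m&(C[...,1]>.12)&(C[...,2]>.1)&(C[...,2]<.2)]; pz=np.median(q[:,2]); print('pin',np.median(q,0))
t=reds('top'); D=cloud(t); f=t['frame'].astype(float); b=(D[...,2]>.108)&(D[...,2]<.125)&(np.hypot(D[...,0]-.5435,D[...,1]-.0585)<.08)&(f[...,0]>1.4*f[...,2]); u=D[b]
ctr=(np.percentile(u,1,axis=0)+np.percentile(u,99,axis=0))/2; print('bowl',ctr,np.hypot(*(ctr[:2]-[.5435,.0585])),u[:,2].max())
o,_,_=tool(); print(o['time_s'],o['wrist_force'])
if pz<.131 and np.hypot(*(ctr[:2]-[.5435,.0585]))<.03: print(robot.job_done())
```

```text
side [314.9 214.1] [312 211   6   9  37] [ 0.5804 -0.0626  0.1199] 0.1266 -73.05
side [315.5 238.8] [313 233   6  10  38] [ 0.5728 -0.0272  0.0738] 0.0906 -71.12
side [338.2 297.3] [329 295  19   6  92] [0.4822 0.1663 0.127 ] 0.124 119.64
pin [0.48217808 0.1662874  0.12697181]
top [342.2 225.2] [331 219  23  14  86] [ 0.5779 -0.0464  0.1171] 0.1104 -71.86
bowl [0.54707828 0.06212419 0.11526333] 0.0050930160549466025 0.1227869510291939
26.2 [-0.45382359 -0.23494062 -0.12616656]
the job is handed in; nothing more can be done
None
```

I handed the job in at 26.2 s; no verdict came back. My last images showed the pawl level and home in the notch, the mark about 3–4 mm from the pointer (limit 5 mm), the bowl about 5 mm off the axis and the hand clear; I never measured the sherds and scale bar again, but kept the arm clear of them.

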